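Hang the thermometer on the hook deep in the rack

ROBOT

A 6-joint arm with a two-finger parallel gripper is mounted at the origin on the work surface. World frame = base frame: x ahead of the robot, y to its left, z up, the work surface at z = 0. Lengths are in m, angles in rad, forces in N, time in s.
With the tool pointing down it reaches from about 0.3 to 0.85 m from the base axis. Payload 5.4 kg.
Tool frame: the origin (TCP) lies at the very end of the fingers, on their centre line; the grasp point (between the pads) lies 19 mm behind it; z points along the fingers, x is the direction in which the jaws open and shut, and the axes are right-handed (so a half turn about z gives the same grasp; the last joint's range is limited). The gripper opens to 85 mm and grips with 20 to 120 N. Pads are 22 mm wide; open, the fingers measure 114 mm over their backs; the gripper's body (76 mm by 85 mm) begins 54 mm behind the grasp point. The pads swing forward as they close: fully open they stand 13 mm farther back than shut.
Start: joints at [0.981, 0.158, 1.597, -0, 1.386, -0.21], TCP at [0.213, 0.534, 0.231] pointing down, gripper open.
Joint ranges: [-2.91, 2.91], [-0.94, 2.29], [0.18, 2.7], [-1.29, 4.43], [0.17, 2.64], [-3, 3]. Speed limits (rad/s): [2.57, 2.57, 3.14, 3.14, 3.14, 3.14].

INTERFACE

Orientations are given as [roll, pitch, yaw] about the fixed x, y, z axes, in that order (R = Rz(yaw) Ry(pitch) Rx(roll)).
In Python, from workcell import arm gives the robot as it stands.
- The arm moves only by the shell command python3 -m jog 'ROWS' [FORCE]. ROWS is JSON, one flat list of numbers, 7 for each row, row after row: the shift along the tool's x, y, z scaled (see below), then the turn, a rotation vector about the tool's x, y, z scaled (see below), then the opening, from -1 (shut) to 1 (fully open), so that 0 is half open. A call has 1 to 10 rows; each row is the pose to reach, as a shift and turn from the pose commanded when the call began, along the tool's axes at that moment; what a row does not reach only later rows make up. The controller multiplies each number of a shift by 0.2 m and each number of a turn by pi/2 rad. A row lasts 1/8 s, in which the tool goes at most 62.5 mm and 10.7 degrees, less where a joint would pass 70% of its speed; a pose out of reach is approached as far as the arm can. A call with a number of a shift or a turn outside -1 to 1 is refused whole. A call with a gripper value outside its range is refused whole. The fingers move at their own pace and stop on an object; FORCE is the grip in N (left out, the last holds). Time passes only in rows, so rows that repeat a pose let the fingers close. It gives the time, the measured TCP pose, the force and the opening at its end, in the units of the state.
- arm.observe(): the state, without advancing time (a new reading comes with each control period).
- arm.get_image(name): name is "scene" or "top" or "wrist"; returns the picture (480x640x3 uint8, blue, green, red); there is no depth.
- arm.calibration(name): a dict with "K" (3x3 intrinsics, pixels), "dist" ([k1, k2, p1, p2, k3] as OpenCV has them; the pictures are not rectified), "R" (3x3) and "t" (3): a world point X has camera coordinates R X + t. Camera axes: x right, y down, z forward; pixel columns grow to the right and rows downward; lengths in m; the calibration is good to about 2 mm. A picture is of the moment at which its call begins: read the wrist's pose just before it. calibration takes no time and is no camera call; for the wrist camera it gives the pose at the moment of the call.
- arm.sign_off(): hands the job in, once; it reports no verdict.
The state is a dict: "time": time; "qpos": joint angles; "qvel": joint speeds; "joint_torque": joint torques, N m; "eef_pos": TCP position; "tool_rot": TCP orientation; "force": force on the tool from outside, world axes, zero at the start; "wrist_torque": the same for the moment, N m; "opening": finger opening in m.
Only numpy, scipy, OpenCV 4.12 (cv2) and the standard library are available. Lean on these libraries where they do the work, as an engineer would, in place of code of your own. Each camera call takes 0.05 s, during which the arm holds its last target. There are 200 camera calls.

TASK

Pick the blue thermometer off its rest and hang it by its yellow loop on the red hook at the back of the rack's middle bay, tilting it loop-end up to get it in under the top tier. How deep the hook sits is not known exactly: feel for its springy plate with a light touch, never pressing hard on the rack, and slide the loop down the plate until it is fully seated on the hook. Let go so that it hangs there still, upright and flat to the plate, and leave everything else where it is.

Things in the scene. Friction and masses are not known exactly. Their poses are not given: they have to be found in the camera images.
- thermometer: Blue stick thermometer, about 120 g, yellow loop at one end, starting level on its rest, black display up. Body 130 (x) x 28 (y) x 20 (z) mm, flat sides. Origin: centre of the body's underside; x along its length towards the loop, z out of the display face.
- grip_place (a point): Where to grip the thermometer, fingers closing across y (28 mm): 25 mm behind its origin (x = -25 mm), at mid-height (z = 10 mm). Gripped there the hand stays out of the bay. Same axes as the thermometer.
- loop_bar (a point): Middle of the loop's end bar, at x = 93, z = 3 mm in the thermometer's frame; same axes. The loop is a rigid frame of 5 mm round bar in the plane 3 mm above the underside: side bars at y = +-14.5 mm and this end bar across. Opening 25 mm long (x = 65 to 90 mm), 24 mm wide.
- rest: Grey rest: base plate 150 x 60 x 6 mm and two posts 10 (x) x 18 (y) mm at x = +-52 mm, whose tops at 30 mm carry the thermometer's body. Fixed. Origin at the centre of its underside.
- rack: White three-tier rack, fixed, 170 deep (x) x 340 wide (y) x 312 mm high, open at front, back and sides. Origin: centre of its underside, on the table; x points into the rack (open front at x = -85 mm), z up. Corner posts 14 mm square. Tier floors at z = 12, 75, 285 mm. Above 15 N, contact of the held thermometer or the robot with it is too hard.
- roof_edge (a point): Front lower edge of the top tier, at x = -85, y = 0, z = 280 mm in the rack's frame. The slatted top tier, underside at z = 280 mm, roofs the middle bay; its walls rise to 305 mm. Walls round the middle tier rise to 91 mm.
- plate_mid (a point): Mean place (x = -20, y = 0, z = 200 mm in the rack) of the face of the upright clear plate that bears the hook. The true depth is NOT measured: up to 20 mm nearer or deeper in x. The face looks to -x, 60 mm wide, z = 128 to 272 mm. Sprung: pushed to +x it gives 5 mm at 0.8 N per mm, then stops hard; rigid up and down.
- hook_mid (a point): Mean place (x = -20, y = 0, z = 238 mm in the rack) where the axis of the red hook leaves the plate face; it moves in depth with the plate. The hook is a straight prong 6 mm thick, rising at 45 degrees towards the open front; its axis ends 11 mm in front of the face at z = 249 mm (round end, top at 252 mm).
- seat_mid (a point): Mean place (rack x = -22.5, z = 248 mm) of the seated end bar's centre: in the V of prong and plate, 2.5 mm before the face. To pass the prong's end the bar must be above z = 255. Tilted 30 to 45 degrees, loop up and leading, bar touching the plate at z = 260, the prong is inside the loop: lower to seat. Let go, it swings down onto the plate, foot at z = 90 mm.
- cup: Bystander, leave alone: clear acrylic cup, 64 mm across, 75 mm tall, on the middle tier. Origin at its underside.
- spoon: Bystander, leave alone: steel medicine spoon, 130 mm, on the middle tier. Origin at the middle of its underside.
- pillbox: Bystander, leave alone: orange pill box with flip lid, 70x100x32 mm, on the bottom tier. Origin at its underside.
- tape: Bystander, leave alone: roll of paper tape, 64 mm across, on the top tier. Origin at its underside.
- medicine: Bystander, leave alone: amber medicine bottle, 110 mm tall, 52 mm across, on the table. Origin at its underside.
- creamjar: Bystander, leave alone: white cream jar, 55 mm tall, 60 mm across, on the table. Origin at its underside.
- drops: Bystander, leave alone: green drops bottle, 75 mm tall, 40 mm across, on the table. Origin at its underside.
Not all that is in view belongs to the job. There is more than one size of the thermometer; the job needs the middle-sized.

How it is judged:
On the way, in this order (a step that is already met when the one before it is completed fails the run):
1. the thermometer is lifted clear of its rest (height (world z) of thermometer above 0.055 m), for 0.1 s.
2. held tilted (at least 17 degrees off upright), its loop is under the top tier at hook height (x of loop_bar in the frame of rack between -0.08 and 0.02 m and y of loop_bar in the frame of rack between -0.03 and 0.03 m and z of loop_bar in the frame of rack between 0.2363 and 0.28 m and angle between thermometer's own x axis and vertical above 0.3 rad and contact force between the fingers and thermometer above 0.5 N), for 0.1 s.
At the end, for the whole second after the job is handed in: The thermometer hangs on the hook: the loop's end bar is in the rack at x = -50 to 4 mm, within 14 mm of the mid-plane and within 6 mm of its seated height (248 mm); loop end up, within 0.25 rad of upright; at rest (under 0.03 m/s and 0.3 rad/s), borne by the rack and released (x of loop_bar in the frame of rack between -0.05 and 0.004 m and y of loop_bar in the frame of rack between -0.014 and 0.014 m and z of loop_bar in the frame of rack between 0.2423 and 0.2543 m and angle between thermometer's own x axis and vertical below 0.25 rad and linear speed of thermometer below 0.03 m/s and angular speed of thermometer below 0.3 rad/s and contact force between thermometer and rack above 0.3 N); the robot touches nothing.
It fails at once if the held thermometer is pressed on the rack or its hook with more than 15 N (contact force between thermometer and rack above 15 N and contact force between the fingers and thermometer above 0.5 N).
It fails at once if the robot itself pushes the rack with more than 15 N (contact force between any of the arm, the fingers and rack above 15 N).
It fails at once if a bystander is moved more than 25 mm (distance of any of cup, spoon, pillbox, tape, medicine, creamjar, drops from where it was at the start of the episode above 0.025 m).
It also fails if it takes over 48 s, if anything falls off the work surface, if the arm or the gripper's body presses on something with over 40 N, if the wrist force passes 120 N, or if a joint passes its speed limit or range.

## Working session

There is one attempt and no reset: what is moved stays moved. The work goes in short steps, Python scripts to look and compute and a shell command to move; the robot and the scene stay as the last step left them, time stands still between calls to the robot, and variables do not carry over. Pictures are saved under pics/ and viewed, about 8 in all and at most 12, crops included, and the job is handed in when it is done.

```bash
ls; mkdir -p pics; python3 - <<'E'
from workcell import arm
import cv2,numpy as np
o=arm.observe(); print({k:np.round(v,3).tolist() for k,v in o.items()})
for n in("scene","top"):
    cv2.imwrite(f"pics/{n}0.png",arm.get_image(n))
for n in("scene","top","wrist"):
    c=arm.calibration(n); print(n,np.round(c["K"],1).tolist(),np.round(c["dist"],3),np.round(c["R"],3).tolist(),np.round(c["t"],3))
E
```

```text
pics
{'time': 0.0, 'qpos': [0.981, 0.159, 1.598, 0.0, 1.386, -0.21], 'qvel': [0.0, -0.0, 0.002, -0.001, 0.0, 0.0], 'joint_torque': [0.0, -39.599, -33.143, -0.0, 0.008, -0.0], 'eef_pos': [0.213, 0.534, 0.23], 'tool_rot': [-3.141, 0.002, 1.191], 'force': [-0.737, -0.123, -0.525], 'wrist_torque': [0.013, -0.019, -0.006], 'opening': 0.085}
scene [[477.8, 0.0, 320.9], [0.0, 477.8, 236.4], [0.0, 0.0, 1.0]] [-0.075  0.     0.     0.     0.   ] [[0.319, 0.948, -0.017], [0.492, -0.181, -0.851], [-0.81, 0.263, -0.524]] [-0.145 -0.081  1.692]
top [[599.3, 0.0, 314.1], [0.0, 599.3, 245.4], [0.0, 0.0, 1.0]] [-0.142  0.     0.     0.     0.   ] [[0.111, -0.994, 0.005], [-0.973, -0.11, -0.205], [0.204, 0.018, -0.979]] [-0.046  0.525  1.519]
wrist [[407.1, 0.0, 326.6], [0.0, 407.1, 235.8], [0.0, 0.0, 1.0]] [-0.081  0.     0.     0.     0.   ] [[0.372, 0.928, -0.002], [0.892, -0.357, 0.279], [0.258, -0.105, -0.96]] [-0.573 -0.035  0.379]
```

View pics/scene0.png

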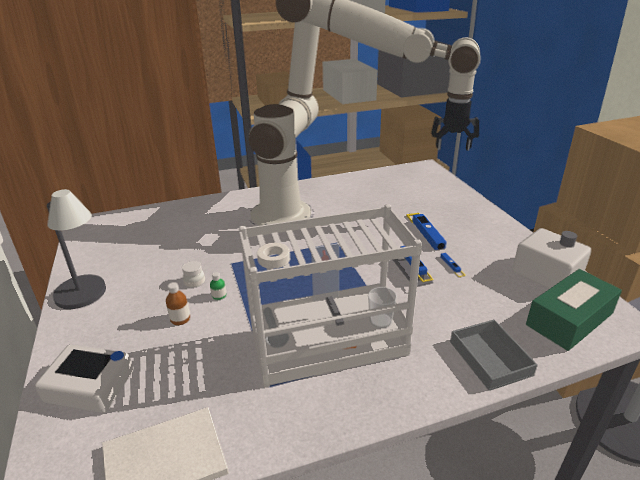

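View pics/top0.png

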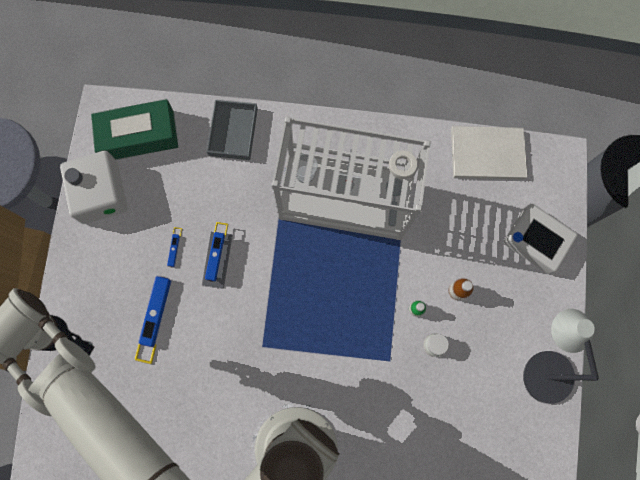

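The scene shows three blue thermometers. In the top view they are a small one at (174,247), a medium one on the grey rest at (215,250), and a large one at (153,315). The medium one on the rest fits the description. I'll confirm it in an enlarged crop and measure it along with the rack.

```bash
cat > h.py <<'E'
from workcell import arm
import cv2,numpy as np
from scipy.spatial.transform import Rotation as Ro
def cast(n,px,z,c=None):
    c=c or arm.calibration(n); K,d,R,t=[np.array(c[k],float) for k in("K","dist","R","t")]
    u=cv2.undistortPoints(np.array(px,float).reshape(-1,1,2),K,d)[:,0]
    D=np.c_[u,np.ones(len(u))]@R; C=-R.T@t
    return C+D*((z-C[2])/D[:,2])[:,None]
def proj(n,X,c=None):
    c=c or arm.calibration(n); K,d,R,t=[np.array(c[k],float) for k in("K","dist","R","t")]
    return cv2.projectPoints(np.array(X,float).reshape(-1,1,3),cv2.Rodrigues(R)[0],t,K,d)[0][:,0]
E
python3 - <<'E'
from h import *
im=cv2.imread("pics/top0.png"); hsv=cv2.cvtColor(im,cv2.COLOR_BGR2HSV)
for nm,lo,hi in(("blue",(105,150,90),(125,255,255)),("yel",(18,120,110),(35,255,255))):
    m=cv2.inRange(hsv,lo,hi); m[:,270:]=0; m[:200]=0;m[370:]=0
    for c in cv2.findContours(m,0,2)[0]:
        if cv2.contourArea(c)>25:
            r=cv2.minAreaRect(c); b=cv2.boxPoints(r); z=.05 if nm=="blue" else .033
            print(nm,np.round(r[0]),np.round(r[1]),r[2],np.round(cast("top",b,z)[:,:2],4).tolist())
a=cv2.resize(im[215:370,125:260],None,fx=3.5,fy=3.5,interpolation=2)
b=cv2.resize(im[105:245,262:440],None,fx=4,fy=4,interpolation=2)
cv2.imwrite("pics/c1.png",a);cv2.imwrite("pics/c2.png",b)
E
```

```text
blue [154. 311.] [14. 70.] 15.068489074707031 [[0.2204, 0.437], [0.4014, 0.417], [0.3961, 0.3803], [0.2157, 0.4009]]
blue [173. 250.] [ 6. 32.] 10.304845809936523 [[0.4318, 0.3929], [0.5176, 0.3912], [0.5164, 0.3737], [0.4306, 0.3756]]
blue [214. 256.] [10. 48.] 11.689369201660156 [[0.408, 0.2886], [0.5359, 0.2813], [0.5334, 0.2544], [0.4056, 0.2621]]
yel [144. 354.] [18. 17.] 11.309932708740234 [[0.176, 0.4447], [0.219, 0.4426], [0.2159, 0.3954], [0.173, 0.3977]]
```

View pics/c1.png

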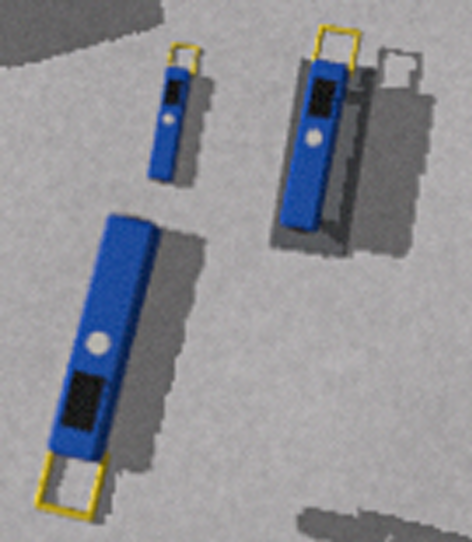

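View pics/c2.png

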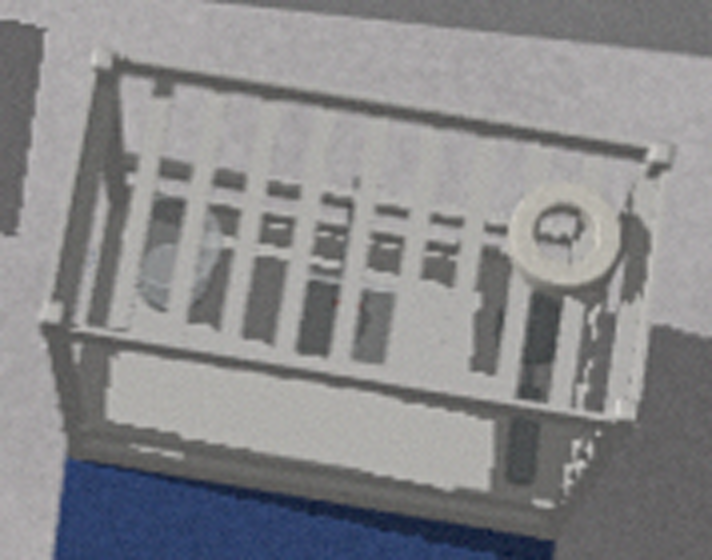

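The crop confirms it: the middle-sized thermometer lies on the rest with its loop pointing away from the robot. Next is the rack pose from its four post tops, at top-view pixels (287,120), (427,144), (274,183) and (418,207).

```bash
python3 - <<'E'
from h import *
P=cast("top",[(287.5,120),(427,143.8),(274.5,183.2),(418.2,207.5)],.312)[:,:2]
print(np.round(P,4).tolist(),"dists",[round(float(np.linalg.norm(P[i]-P[j])),3) for i,j in((0,1),(2,3),(0,2),(1,3))])
# fit rigid: rack coords BL,BR,FL,FR (post centres +-78,+-163)
Q=np.array([[.078,.163],[.078,-.163],[-.078,.163],[-.078,-.163]])
a=Q-Q.mean(0);b=P-P.mean(0);H=a.T@b
th=np.arctan2(H[0,1]-H[1,0],H[0,0]+H[1,1]);c=P.mean(0)
R=np.array([[np.cos(th),-np.sin(th)],[np.sin(th),np.cos(th)]])
print("rack",c,th,"res",np.round((Q@R.T+c-P)*1e3,1).tolist())
W=lambda x,y,z:np.r_[R@[x,y]+c,z]
for n in("scene","top"):
    print(n,np.round(proj(n,[W(-.085,.17,.280),W(-.085,-.17,.28),W(.085,-.17,.28),W(-.02,.03,.272),W(-.02,-.03,.272),W(-.02,0,.238),W(-.085,.17,0),W(-.085,-.17,0)])).tolist())
s=cv2.imread("pics/scene0.png")[195:390,225:435]
cv2.imwrite("pics/c3.png",cv2.resize(s,None,fx=3.5,fy=3,interpolation=2))
im=cv2.imread("pics/top0.png")
for n in("scene","top"):
    i=cv2.imread(f"pics/{n}0.png");h=cv2.cvtColor(i,cv2.COLOR_BGR2HSV)
    m=cv2.inRange(h,(0,100,60),(8,255,255))|cv2.inRange(h,(172,100,60),(180,255,255))
    for k in cv2.findContours(m,0,2)[0]: print(n,"red",cv2.boundingRect(k))
E
```

```text
[[0.7594, 0.1017], [0.7385, -0.2226], [0.6046, 0.112], [0.5849, -0.2129]] dists [0.325, 0.326, 0.155, 0.154]
rack [ 0.6718352  -0.05543503] -0.06300158964241416 res [[0.6, 0.7], [1.0, -0.4], [-0.4, 0.1], [-1.1, -0.3]]
scene [[388.0, 216.0], [240.0, 238.0], [250.0, 285.0], [338.0, 243.0], [310.0, 247.0], [324.0, 258.0], [382.0, 310.0], [252.0, 335.0]]
top [[272.0, 190.0], [418.0, 215.0], [428.0, 146.0], [337.0, 175.0], [362.0, 179.0], [348.0, 181.0], [278.0, 220.0], [401.0, 241.0]]
top red (464, 297, 1, 1)
top red (467, 291, 1, 1)
```

View pics/c3.png

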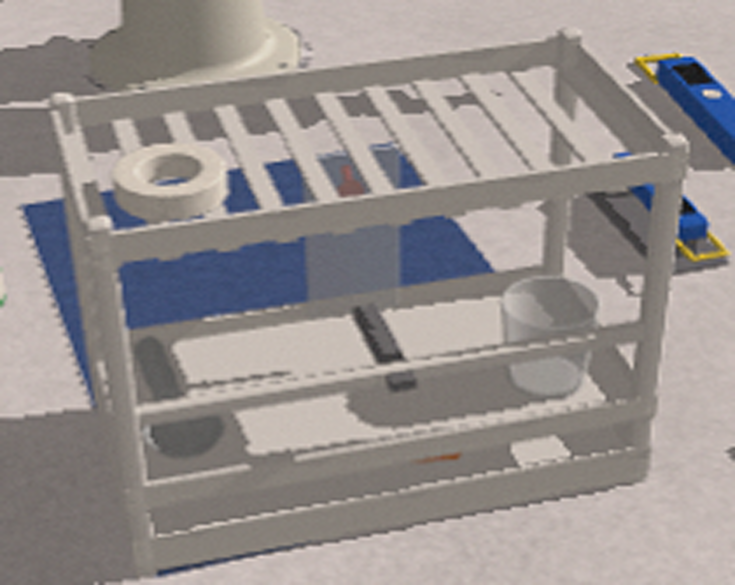

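Rack: centre (0.672, -0.055), yaw -0.063, post residual about 1 mm. The red hook shows at scene pixel (325,255), near its mean depth. Now I'll go above the thermometer.

```bash
cat >> h.py <<'E'
def row(p,R):  # shift/turn numbers from the present pose to TCP p, rotation R
    o=arm.observe(); R0=Ro.from_euler("xyz",o["tool_rot"])
    s=R0.inv().apply(np.array(p)-o["eef_pos"])/.2; w=(R0.inv()*R).as_rotvec()/(np.pi/2)
    print("row",np.round(s,3),np.round(w,3),"t",o["time"])
def down(yaw): return Ro.from_euler("xyz",[np.pi,0,yaw])
RC=np.array([.6718,-.0554]);RY=-.063
def rack(x,y,z): c,s=np.cos(RY),np.sin(RY); return np.array([RC[0]+c*x-s*y,RC[1]+s*x+c*y,z])
def hang(bx,bz,tilt,y=0.,lb=.118,dz=.007): # TCP pose for bar centre at rack (bx,y,bz), tilt from vertical
    T=Ro.from_euler("z",RY)*Ro.from_matrix(np.array([[0,np.sin(tilt),np.cos(tilt)],[1,0,0],[0,np.cos(tilt),-np.sin(tilt)]]))
    y_,z_=T.as_matrix()[:,1],T.as_matrix()[:,2]
    # bar = grasp + lb*y_ + dz*z_ ; TCP = grasp+.019 z_
    return rack(bx,y,bz)-lb*y_-dz*z_+.019*z_, T
E
python3 -c "
from h import *
row([.35,.39,.14],down(1.514)); row([.4458,.273,.12],down(1.514))
for a in ((-.05,.262,.6),(-.0225,.248,.6)):
  p,T=hang(*a);print(p,T.as_matrix()[:,2])"
```

```text
row [-0.412  0.903  0.452] [-0.     0.001 -0.206] t 0.1
row [-0.777  1.565  0.553] [-0.     0.001 -0.206] t 0.1
[ 0.56528794 -0.04868085  0.15783469] [ 0.82369828 -0.05196176 -0.56464247]
[ 0.59273338 -0.0504122   0.14383469] [ 0.82369828 -0.05196176 -0.56464247]
```

```bash
python3 -m jog '[-0.412,0.903,0.452,0,0,-0.206,1,-0.412,0.903,0.452,0,0,-0.206,1,-0.412,0.903,0.452,0,0,-0.206,1,-0.412,0.903,0.452,0,0,-0.206,1,-0.412,0.903,0.452,0,0,-0.206,1]'
python3 -c "
from h import *
row([.4458,.273,.12],down(1.514))"
```

```text
time: 0.72
eef_pos: [0.3505, 0.3885, 0.1392]
tool_rot: [-3.139, 0.002, 1.511]
force: [-0.8, 0.4, 0.7]
opening: 0.0854
row [-0.548  0.51   0.096] [-0.002  0.001 -0.002] t 0.725
```

```bash
python3 -m jog '[-0.548,0.51,0.1,0,0,0,1,-0.548,0.51,0.1,0,0,0,1,-0.548,0.51,0.1,0,0,0,1,-0.548,0.51,0.1,0,0,0,1]'
python3 - <<'E'
from h import *
c=arm.calibration("wrist"); im=arm.get_image("wrist")
hsv=cv2.cvtColor(im,cv2.COLOR_BGR2HSV)
for nm,lo,hi,z in(("blue",(105,150,90),(125,255,255),.05),("yel",(18,120,110),(35,255,255),.033)):
    m=cv2.inRange(hsv,lo,hi)
    for k in cv2.findContours(m,0,2)[0]:
        if cv2.contourArea(k)>300:
            r=cv2.minAreaRect(k);b=cv2.boxPoints(r)
            print(nm,np.round(r[0]),np.round(r[1]),np.round(cast("wrist",b,z,c)[:,:2],4).tolist(),np.round(cast("wrist",[r[0]],z,c),4))
cv2.imwrite("pics/w1.png",im)
E
```

```text
time: 1.23
eef_pos: [0.4466, 0.2753, 0.1212]
tool_rot: [3.141, -0.0, 1.513]
force: [-0.8, 0.5, 0.4]
opening: 0.0852
blue [502. 265.] [ 33. 126.] [[0.4989, 0.3638], [0.4231, 0.3635], [0.4251, 0.3821], [0.5017, 0.3843]] [[0.4603 0.3731 0.05  ]]
blue [320. 278.] [ 50. 209.] [[0.5305, 0.2497], [0.4026, 0.2603], [0.4041, 0.2864], [0.5323, 0.2805]] [[0.462  0.2696 0.05  ]]
blue [549.  74.] [ 73. 163.] [[0.3947, 0.3668], [0.3174, 0.3798], [0.3235, 0.418], [0.4035, 0.4071]] [[0.3587 0.3923 0.05  ]]
yel [323. 385.] [48. 51.] [[0.5267, 0.2499], [0.5278, 0.2834], [0.5659, 0.2825], [0.5647, 0.2474]] [[0.5457 0.2658 0.033 ]]
```

View pics/w1.png

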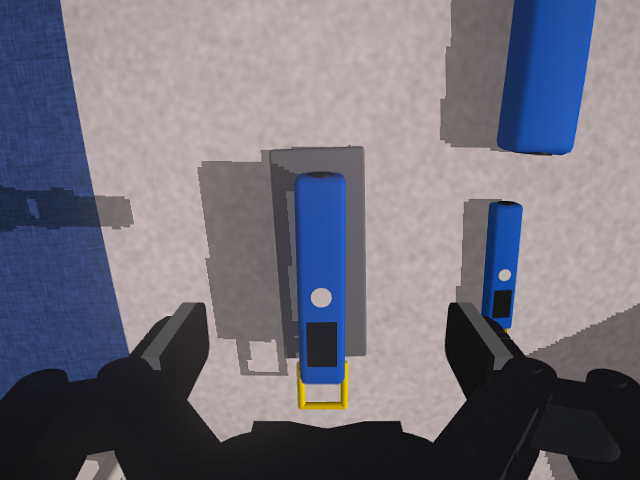

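Close view: the body runs from (320,173) to (322,383) with the loop at (323,385), so the centre is about (0.469, 0.270) and yaw -0.06. The correction is small, so I'll descend and grip.

```bash
python3 -m jog '[-0.018,-0.012,0.2,0,0,0,1,-0.018,-0.012,0.4,0,0,0,1,-0.018,-0.012,0.5,0,0,0,1,-0.018,-0.012,0.5,0,0,0,1,-0.018,-0.012,0.5,0,0,0,-1,-0.018,-0.012,0.5,0,0,0,-1,-0.018,-0.012,0.5,0,0,0,-1,-0.018,-0.012,0.5,0,0,0,-1,-0.018,-0.012,0.5,0,0,0,-1,-0.018,-0.012,0.5,0,0,0,-1]' 50
```

```text
time: 2.52
eef_pos: [0.4442, 0.2723, 0.0219]
tool_rot: [3.14, -0.001, 1.514]
force: [-0.9, 0.9, 5.0]
opening: 0.0275
```

Gripped at 27.5 mm. Lifting.

```bash
python3 -m jog '[0,0,-0.2,0,0,0,-1,0,0,-0.45,0,0,0,-1,0,0,-0.7,0,0,0,-1,0,0,-0.7,0,0,0,-1,0,0,-0.7,0,0,0,-1]'
python3 -c "
from h import *
p,T=hang(-.20,.262,.65);print(p);row(p,T);row(rack(-.30,.1,.19),T)"
```

```text
time: 3.15
eef_pos: [0.4427, 0.2716, 0.1598]
tool_rot: [-3.14, 0.001, 1.514]
force: [-0.6, -0.6, -1.4]
opening: 0.0275
[ 0.4104605  -0.03891379  0.16079987]
row [-1.559 -0.073 -0.004] [-0.587 -0.002  0.004] t 3.15
row [-1.058 -0.261 -0.15 ] [-0.587 -0.002  0.004] t 3.15
```

```bash
python3 -m jog '[-0.1,-0.1,-0.05,-0.12,0,0,-1,-0.3,-0.15,-0.05,-0.24,0,0,-1,-0.5,-0.15,-0.05,-0.35,0,0,-1,-0.7,-0.15,-0.05,-0.47,0,0,-1,-0.9,-0.15,-0.05,-0.587,0,0,-1,-0.9,-0.15,-0.05,-0.587,0,0,-1,-0.9,-0.15,-0.05,-0.587,0,0,-1]'
python3 -c "
from h import *
p,T=hang(-.20,.262,.65);row(p,T);print(arm.observe()['qpos'])"
```

```text
time: 4.03
eef_pos: [0.4236, 0.1082, 0.1917]
tool_rot: [2.247, 0.008, 1.505]
force: [0.6, -0.4, -2.1]
opening: 0.0271
row [-0.737 -0.135  0.087] [-0.017  0.004  0.003] t 4.025
[ 0.02881591 -0.94191882  2.69700404 -0.164421    0.50046278 -1.37260553]
```

Joints 2 and 3 are near their limits because the arm is folded close in. I'll move forward first and use a nearer pre-entry point.

```bash
python3 -c "
from h import *
p,T=hang(-.12,.263,.65);print(p);row(p,T);row([.49,.1,.19],T)"
```

```text
[ 0.49030179 -0.04395046  0.16179987]
row [-0.736  0.119  0.395] [-0.017  0.004  0.003] t 4.025
row [-0.019  0.203  0.266] [-0.017  0.004  0.003] t 4.025
```

```bash
python3 -m jog '[-0.02,0.2,0.27,0,0,0,-1,-0.02,0.2,0.27,-0.017,0,0,-1,-0.25,0.17,0.3,-0.017,0,0,-1,-0.5,0.14,0.36,-0.017,0,0,-1,-0.736,0.119,0.395,-0.017,0,0,-1,-0.736,0.119,0.395,-0.017,0,0,-1,-0.736,0.119,0.395,-0.017,0,0,-1]'
python3 - <<'E'
from h import *
p,T=hang(-.12,.263,.65);row(p,T);print(arm.observe()['qpos'])
i=arm.get_image("scene");cv2.imwrite("pics/s1.png",i)
j=arm.get_image("top");cv2.imwrite("pics/t1.png",j)
a=cv2.resize(i[180:360,220:450],None,fx=3,fy=3,interpolation=2);cv2.imwrite("pics/s1c.png",a)
# predicted bar ends from pose
o=arm.observe();R=Ro.from_euler("xyz",o["tool_rot"]).as_matrix();g=o["eef_pos"]-.019*R[:,2]
b=g+.118*R[:,1]+.007*R[:,2]
E=[b+.0145*R[:,0],b-.0145*R[:,0],b]
print(np.round(b,4),proj("scene",E).round(1).tolist(),proj("top",E).round(1).tolist())
for n,im in(("scene",i),("top",j)):
    h=cv2.cvtColor(im,cv2.COLOR_BGR2HSV);m=cv2.inRange(h,(18,110,90),(35,255,255))
    for k in cv2.findContours(m,0,2)[0]:
        if cv2.contourArea(k)>8: print(n,"yel",cv2.boxPoints(cv2.minAreaRect(k)).round(1).tolist())
E
```

```text
time: 4.9
eef_pos: [0.4876, -0.0282, 0.1582]
tool_rot: [2.241, 0.002, 1.508]
force: [0.2, -0.2, -1.3]
opening: 0.0272
row [-0.078  0.025  0.003] [-0.013  0.001  0.001] t 4.9
[-0.55338429 -0.65907298  2.64931456  0.91022356  0.48468415 -2.742749  ]
[ 0.5517 -0.036   0.2589] [[323.7, 225.4], [311.5, 227.2], [317.6, 226.3]] [[330.6, 217.9], [343.0, 220.1], [336.8, 219.0]]
scene yel [[405.0, 216.60000610351562], [412.0, 207.60000610351562], [419.0, 213.0], [412.0, 222.0]]
top yel [[134.10000610351562, 359.5], [139.0, 340.0], [156.1999969482422, 344.29998779296875], [151.3000030517578, 363.79998779296875]]
top yel [[327.5, 227.89999389648438], [329.6000061035156, 215.60000610351562], [344.0, 218.0], [341.8999938964844, 230.3000030517578]]
```

View pics/s1c.png

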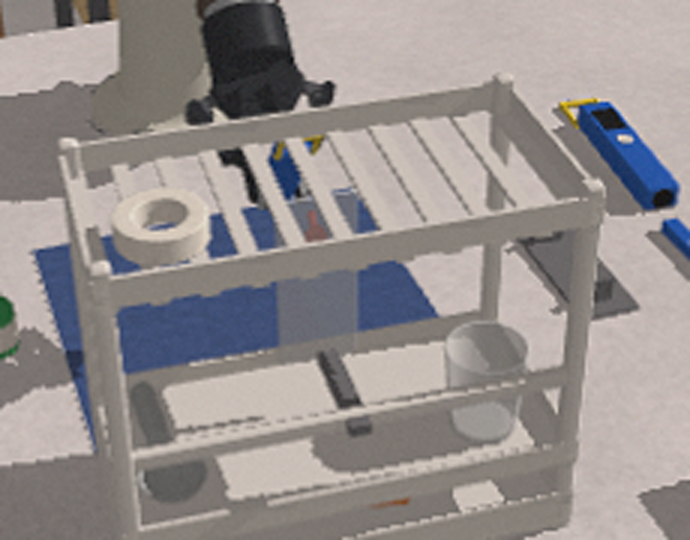

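The yellow loop shows at top (337,217), within 1 px of where the grip predicts, so the grasp is right. It stands in front of the hook (red, near scene px (325,255)). I'll correct sideways and get a rough hook depth from the red pixels.

```bash
python3 - <<'E'
from h import *
for n in("scene","top"):
    i=cv2.imread(f"pics/{n}0.png").astype(int); m=(i[...,2]-np.maximum(i[...,0],i[...,1])>18)
    pr=proj(n,[rack(x,0,.245) for x in(-.045,-.025,-.005)]); print(n,"pred hook middle at x=-45,-25,-5:",pr.round(1).tolist())
    c=pr[1].astype(int); ys,xs=np.nonzero(m[c[1]-12:c[1]+12,c[0]-12:c[0]+12]); print(len(xs),xs.mean()+c[0]-12,ys.mean()+c[1]-12,ys.min()+c[1]-12,ys.max()+c[1]-12)
p,T=hang(-.105,.265,.65);row(p,T);p,T=hang(-.065,.265,.65);row(p,T)
E
```

```text
scene pred hook middle at x=-45,-25,-5: [[321.3, 249.5], [323.7, 254.4], [326.2, 259.4]]
43 324.4186046511628 256.0 250 260
top pred hook middle at x=-45,-25,-5: [[346.9, 190.4], [348.2, 182.4], [349.6, 174.5]]
1 346.0 180.0 180 180
row [-0.06   0.076  0.056] [-0.013  0.005 -0.002] t 5.0
row [-0.058  0.2    0.213] [-0.013  0.005 -0.002] t 5.0
```

```bash
python3 -m jog '[-0.06,0.076,0.056,-0.013,0,0,-1,-0.06,0.076,0.056,-0.013,0,0,-1,-0.06,0.076,0.056,-0.013,0,0,-1,-0.058,0.12,0.11,-0.013,0,0,-1,-0.058,0.16,0.16,-0.013,0,0,-1,-0.058,0.2,0.213,-0.013,0,0,-1,-0.058,0.2,0.213,-0.013,0,0,-1,-0.058,0.2,0.213,-0.013,0,0,-1]'
cat >> h.py <<'E'
def bar():
    o=arm.observe();R=Ro.from_euler("xyz",o["tool_rot"]).as_matrix();b=np.array(o["eef_pos"])-.012*R[:,2]+.118*R[:,1]
    c,s=np.cos(RY),np.sin(RY);d=b[:2]-RC
    print("bar rack",np.round([c*d[0]+s*d[1],-s*d[0]+c*d[1],b[2]],4),"tilt",round(float(np.arccos(R[2,1])),3),"F",np.round(o["force"],2),"tq",np.round(o["wrist_torque"],2),"q",np.round(o["qpos"],2),"t",o["time"])
E
python3 -c "
from h import *
bar();p,T=hang(-.05,.265,.65);row(p,T);p,T=hang(-.04,.265,.65);row(p,T)"
```

```text
time: 6.0
eef_pos: [0.5455, -0.0445, 0.1653]
tool_rot: [2.219, 0.004, 1.505]
force: [-0.6, -0.2, -2.5]
opening: 0.0274
bar rack [-0.065   0.0031  0.2666] tilt 0.648 F [-0.62 -0.17 -2.46] tq [0.05 0.6  0.04] q [-0.5  -0.38  2.49  1.15  0.37 -2.97] t 6.0
row [-0.014  0.039  0.064] [0.001 0.003 0.001] t 6.0
row [-0.014  0.069  0.104] [0.001 0.003 0.001] t 6.0
```

Joint 6 is at -2.97, with its limit at -3. Before going on I'll fit a small kinematic model to the poses recorded so far and see which tilt or yaw keeps it in range.

```bash
cat > kin.py <<'E'
from h import *
from scipy.optimize import least_squares as LS
rz=lambda a:Ro.from_euler("z",a); ry=lambda a:Ro.from_euler("y",a)
def fk(q,k):
    h,L1,L2,L3,off,e=k
    Rf=rz(q[0])*ry(q[1]+q[2]); R=Rf*rz(q[3])*ry(q[4])*rz(q[5]+np.pi)
    p=np.array([0,0,h])+rz(q[0]).apply([0,off,0])+(rz(q[0])*ry(q[1])).apply([0,0,L1])+Rf.apply([e,0,L2])+R.apply([0,0,L3])
    return p,R
D=[([0.981,.159,1.598,0,1.386,-.21],(.213,.534,.230),(-3.141,.002,1.191)),
([.02882,-.94192,2.697,-.16442,.50046,-1.37261],(.4236,.1082,.1917),(2.247,.008,1.505)),
([-.55338,-.65907,2.64931,.91022,.48468,-2.74275],(.4876,-.0282,.1582),(2.241,.002,1.508)),
([-.5,-.38,2.49,1.15,.37,-2.97],(.5455,-.0445,.1653),(2.219,.004,1.505))]
s=LS(lambda k:np.concatenate([fk(q,k)[0]-p for q,p,_ in D]),[.3,.4,.4,.2,.1,0])
K=s.x
def ik(p,T,q0):
    f=lambda q:np.r_[(fk(q,K)[0]-p)*10,(fk(q,K)[1].inv()*T).as_rotvec()]
    r=LS(f,q0); return r.x,np.abs(r.fun).max()
if __name__=="__main__":
    print(K.round(4),(s.fun*1e3).round(1)); 
    for q,p,r in D: print((fk(q,K)[1].inv()*Ro.from_euler("xyz",r)).as_rotvec().round(3))
    q0=D[-1][0]
    for tl in(.55,.65,.78):
      for yw in(0,-.15,.15):
        for bx,bz in((-.065,.265),(-.02,.262),(-.02,.248)):
          p,T=hang(bx,bz,tl); b=rack(bx,0,bz); p=b+rz(yw).apply(p-b); T=rz(yw)*T
          q,e=ik(p,T,q0);print(tl,yw,bx,bz,q.round(2),"flip6",round(q[5]+np.pi,2),round(e,4))
E
python3 kin.py
```

```text
[0.2986 0.3884 0.519  0.3083 0.1199 0.0482] [ 0.  -0.1  0.3 -0.  -0.2 -0.2  0.7  0.8  0.4 -0.5 -0.6 -0.6]
[ 0.    -0.001  0.   ]
[-0. -0. -0.]
[-0.  0. -0.]
[-0.002  0.003 -0.   ]
0.55 0 -0.065 0.265 [-0.53 -0.31  2.52  1.67  0.39 -3.51] flip6 -0.36 0.0
0.55 0 -0.02 0.262 [-0.46 -0.13  2.39  1.85  0.35 -3.66] flip6 -0.52 0.0
0.55 0 -0.02 0.248 [-0.46 -0.09  2.4   1.96  0.37 -3.78] flip6 -0.63 0.0
0.55 -0.15 -0.065 0.265 [-0.36 -0.29  2.5   2.21  0.16 -3.86] flip6 -0.72 0.0
0.55 -0.15 -0.02 0.262 [-0.32 -0.12  2.38  2.56  0.17 -4.19] flip6 -1.05 0.0
0.55 -0.15 -0.02 0.248 [-0.32 -0.08  2.38  2.68  0.2  -4.31] flip6 -1.17 0.0
0.55 0.15 -0.065 0.265 [-0.67 -0.27  2.49  1.51  0.62 -3.52] flip6 -0.38 0.0
0.55 0.15 -0.02 0.262 [-0.59 -0.11  2.37  1.61  0.56 -3.59] flip6 -0.45 0.0
0.55 0.15 -0.02 0.248 [-0.59 -0.07  2.37  1.68  0.57 -3.67] flip6 -0.53 0.0
0.65 0 -0.065 0.265 [-0.51 -0.38  2.49  1.17  0.39 -3.  ] flip6 0.15 0.0
0.65 0 -0.02 0.262 [-0.45 -0.2   2.37  1.29  0.32 -3.1 ] flip6 0.05 0.0
0.65 0 -0.02 0.248 [-0.45 -0.16  2.37  1.42  0.31 -3.23] flip6 -0.09 0.0
0.65 -0.15 -0.065 0.2
[... 407 characters left out ...]
 0.52 -3.33] flip6 -0.19 0.0
0.78 0 -0.065 0.265 [-0.49 -0.42  2.43  0.69  0.49 -2.51] flip6 0.63 0.0
0.78 0 -0.02 0.262 [-0.44 -0.24  2.31  0.71  0.41 -2.51] flip6 0.64 0.0
0.78 0 -0.02 0.248 [-0.44 -0.21  2.32  0.77  0.38 -2.57] flip6 0.57 0.0
0.78 -0.15 -0.065 0.265 [-0.35 -0.4   2.41  0.29  0.35 -1.94] flip6 1.21 0.0
0.78 -0.15 -0.02 0.262 [-0.31 -0.23  2.3   0.25  0.29 -1.88] flip6 1.26 0.0
0.78 -0.15 -0.02 0.248 [-0.31 -0.2   2.31  0.28  0.26 -1.92] flip6 1.22 0.0
0.78 0.15 -0.065 0.265 [-0.62 -0.38  2.41  0.86  0.66 -2.85] flip6 0.29 0.0
0.78 0.15 -0.02 0.262 [-0.55 -0.22  2.29  0.89  0.58 -2.85] flip6 0.29 0.0
0.78 0.15 -0.02 0.248 [-0.55 -0.19  2.3   0.94  0.55 -2.91] flip6 0.23 0.0
```

Tilt 0.76 rad (within 30–45°) puts joint 6 near -2.55. I'll turn about the bar to that tilt.

```bash
python3 -c "
from h import *
p,T=hang(-.065,.265,.76);row(p,T)"
```

```text
row [-0.015 -0.009 -0.061] [0.071 0.003 0.001] t 6.0
```

```bash
python3 -m jog '[-0.008,-0.004,-0.03,0.035,0,0,-1,-0.015,-0.009,-0.061,0.071,0,0,-1,-0.015,-0.009,-0.061,0.071,0,0,-1,-0.015,-0.009,-0.061,0.071,0,0,-1]'
python3 -c "
from h import *
bar();p,T=hang(-.045,.265,.76);row(p,T);p,T=hang(-.035,.265,.76);row(p,T)"
```

```text
time: 6.5
eef_pos: [0.5347, -0.0473, 0.1712]
tool_rot: [2.33, 0.003, 1.504]
force: [-0.0, -0.2, -1.3]
opening: 0.0272
bar rack [-0.0648 -0.0005  0.2651] tilt 0.759 F [-0.05 -0.19 -1.28] tq [ 0.03  0.55 -0.01] q [-0.49 -0.41  2.44  0.73  0.46 -2.55] t 6.5
row [0.003 0.068 0.071] [ 0.001  0.003 -0.   ] t 6.5
row [0.003 0.102 0.108] [ 0.001  0.003 -0.   ] t 6.5
```

```bash
python3 -m jog '[0.003,0.034,0.036,0,0,0,-1,0.003,0.068,0.072,0,0,0,-1,0.003,0.085,0.09,0,0,0,-1,0.003,0.102,0.108,0,0,0,-1,0.003,0.102,0.108,0,0,0,-1,0.003,0.102,0.108,0,0,0,-1]'
python3 -c "
from h import *
bar();p,T=hang(-.030,.265,.76);row(p,T)"
```

```text
time: 7.25
eef_pos: [0.5647, -0.049, 0.1715]
tool_rot: [2.33, 0.004, 1.504]
force: [0.2, -1.1, -1.7]
opening: 0.0269
bar rack [-0.0348 -0.0003  0.2653] tilt 0.759 F [ 0.18 -1.1  -1.7 ] tq [ 0.06  0.51 -0.01] q [-0.45 -0.3   2.35  0.74  0.41 -2.55] t 7.25
row [0.002 0.015 0.018] [ 0.     0.004 -0.   ] t 7.25
```

```bash
python3 -m jog '[0,0.007,0.0075,0,0,0,-1,0,0.014,0.015,0,0,0,-1,0,0.014,0.015,0,0,0,-1]'; python3 -c "from h import *
bar()"
python3 -m jog '[0,0.007,0.0075,0,0,0,-1,0,0.014,0.015,0,0,0,-1,0,0.014,0.015,0,0,0,-1]'; python3 -c "from h import *
bar()"
```

```text
time: 7.62
eef_pos: [0.5691, -0.0494, 0.1717]
tool_rot: [2.33, 0.004, 1.504]
force: [0.4, 0.4, -1.7]
opening: 0.0271
bar rack [-0.0304 -0.0004  0.2656] tilt 0.759 F [ 0.44  0.42 -1.73] tq [ 0.03  0.49 -0.04] q [-0.45 -0.28  2.34  0.74  0.4  -2.54] t 7.625
time: 8.0
eef_pos: [0.5732, -0.0497, 0.1717]
tool_rot: [2.33, 0.004, 1.503]
force: [-0.1, 0.6, -1.1]
opening: 0.0274
bar rack [-0.0262 -0.0005  0.2655] tilt 0.759 F [-0.12  0.59 -1.15] tq [0.03 0.59 0.02] q [-0.44 -0.27  2.33  0.75  0.4  -2.54] t 8.0
```

```bash
for i in 1; do python3 -m jog '[0,0.0105,0.011,0,0,0,-1,0,0.0105,0.011,0,0,0,-1]'; python3 -c "from h import *
bar()"; done
python3 -m jog '[0,0.0105,0.011,0,0,0,-1,0,0.0105,0.011,0,0,0,-1]'; python3 -c "from h import *
bar()"
```

```text
time: 8.25
eef_pos: [0.5762, -0.0499, 0.1716]
tool_rot: [2.33, 0.004, 1.503]
force: [0.2, 0.5, -0.3]
opening: 0.0271
bar rack [-0.0232 -0.0005  0.2654] tilt 0.759 F [ 0.15  0.5  -0.27] tq [ 0.05  0.45 -0.09] q [-0.44 -0.26  2.32  0.75  0.39 -2.54] t 8.25
time: 8.5
eef_pos: [0.5791, -0.05, 0.1713]
tool_rot: [2.33, 0.004, 1.504]
force: [-2.7, -0.0, -1.1]
opening: 0.027
bar rack [-0.0203 -0.0004  0.2652] tilt 0.76 F [-2.67 -0.03 -1.1 ] tq [0.01 0.61 0.03] q [-0.44 -0.24  2.32  0.75  0.39 -2.54] t 8.5
```

```bash
for k in 1 2; do python3 -m jog '[0,0,0,0,0,0,-1]' | grep force; done; python3 -c "from h import *
bar()"
```

```text
force: [-2.3, 0.4, -1.7]
force: [-3.1, -1.1, -1.5]
bar rack [-0.0204 -0.0004  0.2653] tilt 0.759 F [-3.12 -1.05 -1.54] tq [ 0.02  0.69 -0.06] q [-0.44 -0.25  2.32  0.75  0.39 -2.54] t 8.75
```

Contact confirmed: Fx about -2.8 N, with the plate first touched at bar x ≈ -0.024. I'll ease back 1.5 mm and slide down.

```bash
python3 -m jog '[0,-0.005,-0.0054,0,0,0,-1,0,-0.0125,0.0015,0,0,0,-1,0,-0.02,0.0085,0,0,0,-1,0,-0.0275,0.0155,0,0,0,-1,0,-0.035,0.0225,0,0,0,-1,0,-0.0415,0.0285,0,0,0,-1,0,-0.0415,0.0285,0,0,0,-1]'; python3 -c "from h import *
bar()"
```

```text
time: 9.62
eef_pos: [0.5774, -0.05, 0.1613]
tool_rot: [2.33, 0.004, 1.503]
force: [-1.5, 0.3, -1.0]
opening: 0.0268
bar rack [-0.022  -0.0005  0.2551] tilt 0.76 F [-1.52  0.31 -1.04] tq [ 0.01  0.58 -0.05] q [-0.44 -0.23  2.33  0.79  0.37 -2.59] t 9.625
```

```bash
python3 -m jog '[0,-0.0055,0.005,0,0,0,-1,0,-0.011,0.0103,0,0,0,-1,0,-0.011,0.0103,0,0,0,-1]'|grep force; python3 -c "from h import *
bar()"
for k in 1 2 ; do python3 -m jog '[0,-0.0036,0.0034,0,0,0,-1,0,-0.0036,0.0034,0,0,0,-1]'|grep force; done; python3 -c "from h import *
bar()"
```

```text
force: [-1.2, -0.3, -1.5]
bar rack [-0.022  -0.0005  0.2523] tilt 0.759 F [-1.21 -0.3  -1.53] tq [ 0.08  0.53 -0.05] q [-0.44 -0.22  2.33  0.81  0.37 -2.61] t 10.0
force: [-2.4, 0.2, -1.4]
force: [-1.3, 0.3, -1.9]
bar rack [-0.0219 -0.0005  0.2504] tilt 0.759 F [-1.31  0.31 -1.95] tq [ 0.09  0.44 -0.01] q [-0.44 -0.22  2.33  0.82  0.36 -2.62] t 10.5
```

```bash
for k in 1 2 3; do python3 -m jog '[0,-0.0036,0.0034,0,0,0,-1,0,-0.0036,0.0034,0,0,0,-1]'|grep force; done; python3 -c "from h import *
bar()"
```

```text
force: [-0.4, -0.2, -0.8]
force: [-0.3, 0.7, -0.9]
force: [-1.3, -0.4, -1.0]
bar rack [-0.0219 -0.0006  0.2476] tilt 0.759 F [-1.25 -0.43 -1.  ] tq [ 0.01  0.4  -0.01] q [-0.44 -0.21  2.33  0.84  0.36 -2.64] t 11.25
```

```bash
for k in 1 2; do python3 -m jog '[0,-0.0036,0.0034,0,0,0,-1,0,-0.0036,0.0034,0,0,0,-1]'|grep force; done; python3 -c "from h import *
bar()
cv2.imwrite('pics/t2.png',arm.get_image('top'));i=arm.get_image('scene');cv2.imwrite('pics/s2.png',i)
cv2.imwrite('pics/s2c.png',cv2.resize(i[225:300,280:370],None,fx=6,fy=6,interpolation=2))"
```

```text
force: [-0.8, -0.9, 1.0]
force: [-1.5, 0.6, 3.1]
bar rack [-0.0215 -0.0007  0.2466] tilt 0.758 F [-1.45  0.59  3.08] tq [ 0.03 -0.31  0.14] q [-0.44 -0.21  2.33  0.85  0.35 -2.65] t 11.75
```

View pics/s2c.png

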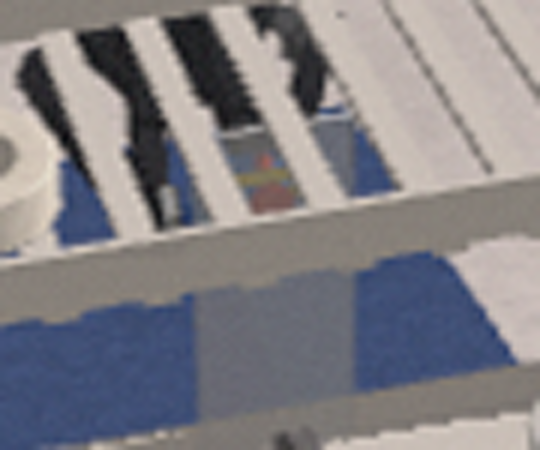

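The picture shows the yellow bar crossing in front of the red prong at crop (265,178), with red above and below it. So the bar lies between plate and prong. Fz rose by about 4 N and the descent stopped at 0.2466, which means it's seated. Releasing.

```bash
python3 -m jog '[0,0.002,-0.002,0,0,0,-1,0,0.002,-0.002,0,0,0,0.2,0,0.002,-0.002,0,0,0,0.2,0,0.002,-0.002,0,0,0,0.2,0,0.002,-0.002,0,0,0,0.2,0,0.002,-0.002,0,0,0,0.2,0,0.002,-0.002,0,0,0,0.2,0,0.002,-0.002,0,0,0,0.2]'; python3 -c "from h import *
bar()
i=arm.get_image('scene');cv2.imwrite('pics/s3.png',i)
cv2.imwrite('pics/s3c.png',cv2.resize(i[210:350,260:400],None,fx=4,fy=4,interpolation=2))"
```

```text
time: 12.85
eef_pos: [0.5775, -0.0501, 0.1523]
tool_rot: [2.33, 0.004, 1.504]
force: [0.3, 0.4, -0.1]
opening: 0.0513
bar rack [-0.0219 -0.0005  0.2462] tilt 0.759 F [ 0.35  0.37 -0.06] tq [0.01 0.34 0.03] q [-0.44 -0.21  2.33  0.85  0.35 -2.65] t 12.85
```

View pics/s3c.png

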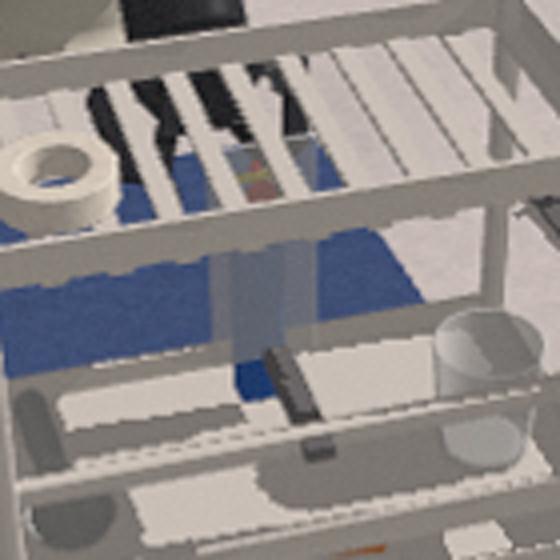

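It hangs upright through the plate (body at crop x≈230–285, foot at y≈400). The bystanders look unmoved. Backing straight out.

```bash
python3 -m jog '[0,0,-0.05,0,0,0,0.4,0,0,-0.12,0,0,0,0.4,0,0,-0.2,0,0,0,0.4,0,0,-0.3,0,0,0,0.4,0,0,-0.4,0,0,0,0.4,0,0,-0.4,0,0,0,0.4,0,0,-0.4,0,0,0,0.4,0,0,-0.4,0,0,0,0.4]'; python3 - <<'E'
from h import *
print(np.round(arm.observe()['qpos'],2))
a=arm.get_image('scene');w=arm.get_image('wrist');t=arm.get_image('top');cv2.imwrite('pics/w4.png',w)
p=cv2.imread('pics/s3.png').astype(int)
h=cv2.cvtColor(a,cv2.COLOR_BGR2HSV)
print("therm change vs s3", np.abs(a.astype(int)-p)[285:315,312:340].mean())
# expected pixels: seated bar and foot in scene
f=-.0215
print("pred bar,foot scene",proj("scene",[rack(f,0,.248),rack(f-.007,0,.09)]).round(1).tolist(),"wrist",proj("wrist",[rack(f,-.0145,.248),rack(f,.0145,.248),rack(f,0,.09)]).round(1).tolist())
q=t.astype(int)-cv2.imread('pics/top0.png');print("top change bystanders",np.abs(q)[270:360,400:480].mean(),"tape",np.abs(q)[145:182,388:420].mean())
E
```

```text
time: 13.9
eef_pos: [0.5196, -0.0458, 0.2064]
tool_rot: [2.331, 0.003, 1.504]
force: [-0.1, 0.6, 0.7]
opening: 0.0594
[-0.51 -0.55  2.44  0.61  0.57 -2.42]
therm change vs s3 1.7079365079365079
pred bar,foot scene [[324.2, 254.1], [324.3, 309.0]] wrist [[306.4, 433.3], [352.0, 433.5], [329.4, 217.8]]
top change bystanders 16.823703703703703 tape 2.783220720720721
```

View pics/w4.png

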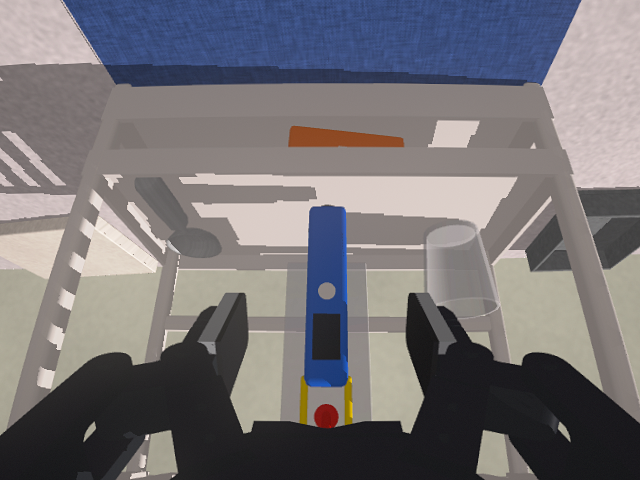

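The wrist view shows the red prong end at (326,416) inside the yellow loop. The body is straight and flat on the plate, with its foot at (328,208) against a predicted (329,218), and the fingers are clear. The thermometer's pixels in the scene view haven't changed since release, so it is at rest.

```bash
python3 -c "
from h import *
print(arm.sign_off())"
```

```text
the job is handed in; nothing more can be done
None
```

The middle-sized blue thermometer is hanging on the red hook, released, and I handed the job in at about 14 s. No verdict came back.

**What I did:** I took it off its rest, tilted it to about 43° off upright, and brought it in under the top tier with the loop at about z = 265 mm. A light touch found the plate: about 3 N, first contact with the bar at rack x ≈ -24 mm. I eased back, slid the loop down the plate until the vertical force rose by about 4 N at bar z ≈ 247 mm, then let go and backed straight out.

**Last checks that passed:**
- **Hang:** the wrist picture shows the prong inside the loop, with the body straight and flat to the plate.
- **Stillness:** the thermometer's pixels in the scene view were practically unchanged between release and after backing out.
- **Robot clear:** the fingers were out of the rack and the force reading was near zero.
- **Tape:** the tape area of the top view had hardly changed.

**What didn't go cleanly:**
- **Bottles and jar:** the top-view patch around them differed from the start picture. I took this to be the arm and its shadow and did not check further; the arm never went near them.
- **Joint limits:** joints 2 and 3 reached their limits while the arm was folded close in. One reading of joint 2 was -0.942 against a listed -0.94. Joint 6 came to -2.97 of -3 before I changed the tilt. The arm carried on normally.
- **Foot position:** the foot showed about 10 px above where I predicted it in the wrist view, a small offset that I did not look into.

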